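Set out the sample station for the microscope lesson

TASK

Set out the table for the microscope lesson: lay the black slide box in the oblong printed in the middle of the green mat, lengthwise along the mat, stand the red-lidded pot on the middle of the box's lid, and stand the blue-lidded pot in the ring to the left of the box, as seen from the robot. Stand the magnifier on the wooden board, midway between its two specimen blocks and in line with them. Keep the pots and the magnifier upright, and leave the yellow-lidded pot and the goggles alone.

Things in the scene. Friction and masses are not known exactly. Their poses are not given: they have to be found in the camera images.
- mat: Thin green work mat, fixed to the table: 100 mm (its x) by 230 mm (its y), 3 mm thick, printed with white outlines: an oblong (58 by 88 mm, long side along y) in its middle and a ring (54 mm across) on either side of it. Origin at the centre of its underside; the left ring's centre is at y = +78 mm, the right ring's at y = -78 mm. Its y axis points to the robot's left and its x axis away from the robot, turned by at most 15 degrees.
- board: Dark wooden comparison board, fixed to the table: 90 mm (x) by 220 mm (y), 8 mm thick, with two resin-cast specimen blocks fixed on it, a green one at y = +78 mm and an orange one at y = -78 mm, each 32 by 32 mm and 20 mm tall above the board. Origin at the centre of its underside, so the point midway between the blocks is straight above the origin. Turned by at most 15 degrees, as the mat.
- slide_box: Closed black box for microscope slides with a grey label on its flat lid: 50 mm (x) by 80 mm (y), 24 mm tall, about 90 g. Starts lying flat on the table, label up, its long side roughly across the robot's view. Origin at the centre of its underside, z up. Grip it across the 50 mm width.
- pot_red: Red-lidded specimen pot: an upright closed cylinder 40 mm in diameter and 50 mm tall, white body with a paper label, the top 14 mm is the red lid; about 70 g. Origin at the centre of its underside, z up its axis; its yaw has no meaning. Starts upright on the table.
- pot_blue: Blue-lidded specimen pot: an upright closed cylinder 40 mm in diameter and 50 mm tall, white body with a paper label, the top 14 mm is the blue lid; about 70 g. Origin at the centre of its underside, z up its axis; its yaw has no meaning. Starts upright on the table.
- loupe: Standing magnifier: an upright cylinder 40 mm in diameter and 38 mm tall, bright aluminium below, black rim on top around a silvery lens; about 80 g. Origin at the centre of its underside, z up its axis; its yaw has no meaning. Starts upright on the table.
- pot_yellow: Yellow-lidded specimen pot: an upright closed cylinder 40 mm in diameter and 50 mm tall, white body with a paper label, the top 14 mm is the yellow lid; about 70 g. Origin at the centre of its underside, z up its axis; its yaw has no meaning. A bystander, not to be moved.
- goggles: Black goggles with two red round lenses facing up, lying beyond the work: about 146 mm wide (y), 77 mm deep (x), 35 mm tall. Origin on the table midway between the lenses. A bystander, not to be moved.
There are look-alikes about, which are no part of the job. There is more than one size of the loupe; the one meant has the size given above. What is shaped like the slide_box but white is not meant.

How it is judged:
By the outcome, as a careful person would: the job done as asked, in the order asked, and still so for the second after the job is handed in, with the robot touching nothing.
It also fails if it takes over 112 s, if anything falls off the work surface, if the arm or the gripper's body presses on something with over 40 N, if the wrist force passes 120 N, or if a joint passes its speed limit or range.

ROBOT

A 6-joint arm with a two-finger parallel gripper is mounted at the origin on the work surface. World frame = base frame: x ahead of the robot, y to its left, z up, the work surface at z = 0. Lengths are in m, angles in degrees, forces in N, time in s.
With the tool pointing down it reaches from about 0.375 to 0.9 m from the base axis. Payload 3.1 kg.
Tool frame: the origin (TCP) lies at the very end of the fingers, on their centre line; the grasp point (between the pads) lies behind it (bot.grip_depth is the z of the grasp point in the tool frame, in m); z points along the fingers, y is the direction in which the jaws open and shut (so a half turn about z gives the same grasp; the last joint's range is limited). The gripper opens to 87 mm and grips with 3 to 60 N. Pads are 19 mm wide; open, the fingers measure 117 mm over their backs; the gripper's body (75 mm by 190 mm) begins 51 mm behind the grasp point.
Start: joints at [60.705, 30.224, 82.088, -0, 67.689, -10.227], TCP at [0.204, 0.591, 0.223] pointing down, gripper open.
Joint ranges: [-176.69, 176.69], [-43.24, 126.21], [12.49, 139.97], [-82, 262], [0, 151.66], [-163.58, 163.58]. Speed limits (degrees/s): [159.86, 159.86, 180, 180, 180, 180].

INTERFACE

Orientations are given as a 3x3 rotation matrix whose columns are the frame's x, y, z axes.
In Python, from rig import bot, vision gives the robot as it stands. The module is installed in compiled form; this text tells all that it offers.
- The arm moves only by the shell command python3 -m jog 'ROWS'. ROWS is JSON, a list of rows, each a list of 3 entries, a list of its own where there are three numbers: the shift along the tool's x, y, z in mm, then the turn, a rotation vector about the tool's x, y, z in degrees, then the closure, from 0 (fully open) to 1 (shut). In form: [[[dx, dy, dz], [wx, wy, wz], fingers], ...]. A call has 1 to 12 rows; each row is the pose to reach, as a shift and turn from the pose commanded when the call began, along the tool's axes at that moment; what a row does not reach only later rows make up. A row lasts 1/12 s, in which the tool goes at most 41.7 mm and 7.16 degrees, less where a joint would pass 70% of its speed; a pose out of reach is approached as far as the arm can. A call with a gripper value outside its range is refused whole. The fingers move at their own pace and stop on an object; the grip force is fixed at half the most. Time passes only in rows, so rows that repeat a pose let the fingers close. It gives the time, the measured TCP pose, the force and the opening at its end, in the units of the state.
- bot.read_state(): the state, without advancing time (a new reading comes with each control period).
- vision.capture(name): name is "scene" or "top"; returns the picture (400x640x3 uint8, red, green, blue); there is no depth.
- vision.camera_info(name): a dict with "intrinsics" (3x3 intrinsics, pixels), "dist" ([k1, k2, p1, p2, k3] as OpenCV has them; the pictures are not rectified), "camera_from_world" (4x4, takes a point from world to camera coordinates). Camera axes: x right, y up, looking along -z (the intrinsics and any distortion apply to the point x, -y, -z); pixel columns grow to the right and rows downward; lengths in m; the calibration is good to about 2 mm. A picture is of the moment at which its call begins. camera_info takes no time and is no camera call.
- bot.hand_in(): hands the job in, once; it reports no verdict.
The state is a dict: "time_s": time; "joint_positions": joint angles; "qvel": joint speeds; "tau": joint torques, N m; "position": TCP position; "tcp_rot": TCP orientation; "force": force on the tool from outside, world axes, zero at the start; "moment": the same for the moment, N m; "opening": opening from 0.0 (shut) to 1.0 (fully open).
Only numpy, scipy, OpenCV 4.12 (cv2) and the standard library are available. Lean on these libraries where they do the work, as an engineer would, in place of code of your own. Each camera call takes 0.05 s, during which the arm holds its last target. There are 200 camera calls.

## Working session

There is one attempt and no reset: what is moved stays moved. The work goes in short steps, Python scripts to look and compute and a shell command to move; the robot and the scene stay as the last step left them, time stands still between calls to the robot, and variables do not carry over. Pictures are saved under pics/ and viewed, about 12 in all and at most 16, crops included, and the job is handed in when it is done.

```bash
mkdir -p pics; python3 - <<'E'
from rig import bot, vision
import cv2
print(bot.read_state()); print(bot.grip_depth)
for n in("scene","top"):
    cv2.imwrite(f"pics/{n}0.png",vision.capture(n)[:,:,::-1]); print(vision.camera_info(n))
E
```

```text
{'time_s': 0.0, 'joint_positions': array([ 6.07048622e+01,  3.02772740e+01,  8.21561472e+01,  3.18981399e-04,
        6.76888401e+01, -1.02274849e+01]), 'qvel': array([-0.05859492,  0.02691289, -0.01106578,  0.01393854, -0.06416731,
       -0.00638187]), 'tau': array([ 2.97945935e-04, -4.40044999e+01, -1.76592654e+01,  6.33595395e-02,
        5.83978929e-02, -1.59569554e-04]), 'position': array([0.20378871, 0.59007342, 0.2215911 ]), 'tcp_rot': array([[-9.45132603e-01,  3.26685265e-01, -1.04860733e-03],
       [ 3.26686722e-01,  9.45130854e-01, -1.85844184e-03],
       [ 3.83945572e-04, -2.09904007e-03, -9.99997723e-01]]), 'force': array([ 0.06648263, -0.00186094,  0.18680195]), 'moment': array([0.03691525, 0.00391669, 0.02215637]), 'opening': 1.00016682392331}
-0.0187
{'intrinsics': array([[365.54479776,   0.        , 317.34859085],
       [  0.        , 365.54479776, 200.68570243],
       [  0.        ,   0.        ,   1.        ]]), 'dist': array([-0.06207235,  0.        ,  0.        ,  0.        ,  0.        ]), 'camera_from_world': array([[ 0.25678346,  0.96626457,  0.0198755 , -0.13334052],
       [-0.72527373,  0.17906664,  0.66476549,  0.38211535],
       [ 0.6387803 , -0.18511596,  0.74678766, -1.3007036 ],
       [ 0.        ,  0.        ,  0.        ,  1.        ]])}
{'intrinsics': array([[372.1764266 ,   0.        , 319.69069381],
       [  0.        , 372.1764266 , 199.20309801],
       [  0.        ,   0.        ,   1.        ]]), 'dist': array([-0.03006202,  0.        ,  0.        ,  0.        ,  0.        ]), 'camera_from_world': array([[ 0.07005404, -0.99753863, -0.00301971, -0.04256966],
       [ 0.97641737,  0.06795043,  0.20491915, -0.57267523],
       [-0.20420958, -0.01730391,  0.97877425, -0.66975239],
       [ 0.        ,  0.        ,  0.        ,  1.        ]])}
```

View pics/scene0.png

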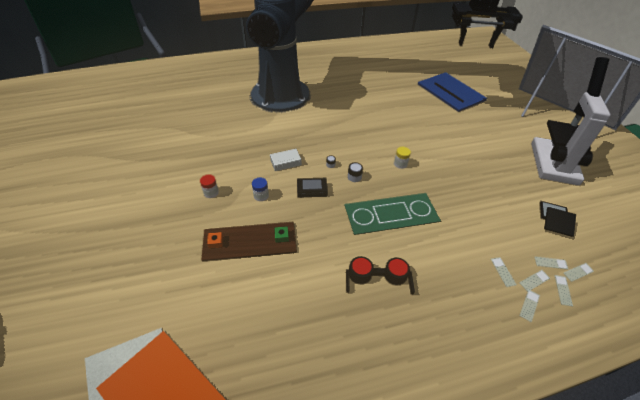

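View pics/top0.png

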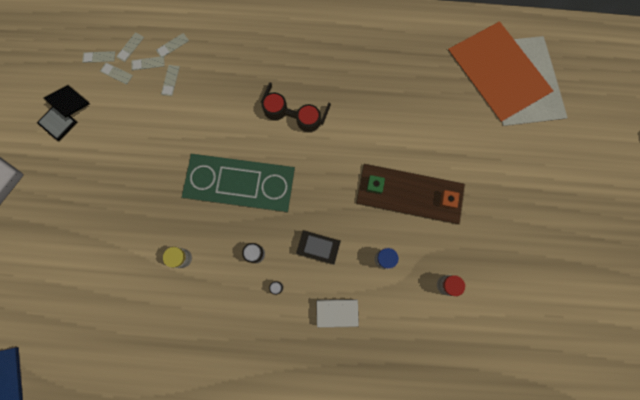

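The top view shows the mat at (239,183), the board at (410,194), the black slide box at (319,247) and a white look-alike box at (337,313). The pots are red (454,286), blue (387,258) and yellow (174,257). There are two loupes, a larger one at (253,253) and a smaller one at (276,288). I'll enlarge the picture to confirm which loupe is meant and to measure.

```bash
cat > h.py <<'E'
import numpy as np, cv2
from rig import bot, vision
def ray(n,pts,z):
    """pixels -> world points on plane z"""
    c=vision.camera_info(n); T=np.array(c["camera_from_world"])
    u=cv2.undistortPoints(np.array(pts,float).reshape(-1,1,2),c["intrinsics"],c["dist"]).reshape(-1,2)
    d=np.c_[u[:,0],-u[:,1],-np.ones(len(u))]@T[:3,:3]
    o=-T[:3,:3].T@T[:3,3]
    return o+d*((z-o[2])/d[:,2])[:,None]
def proj(n,P):
    c=vision.camera_info(n); T=np.array(c["camera_from_world"])
    q=np.atleast_2d(P)@T[:3,:3].T+T[:3,3]; q=q*[1,-1,-1]
    return cv2.projectPoints(q,np.zeros(3),np.zeros(3),c["intrinsics"],c["dist"])[0].reshape(-1,2)
def crop(n,x,y,w,h,s,out):
    im=vision.capture(n)[y:y+h,x:x+w,::-1]
    cv2.imwrite(out,cv2.resize(im,None,fx=s,fy=s,interpolation=cv2.INTER_CUBIC))
E
python3 - <<'E'
from h import *
crop("top",170,140,200,150,4,"pics/a.png")
crop("top",290,140,200,150,4,"pics/b.png")
E
```

```text
(no output)
```

View pics/a.png

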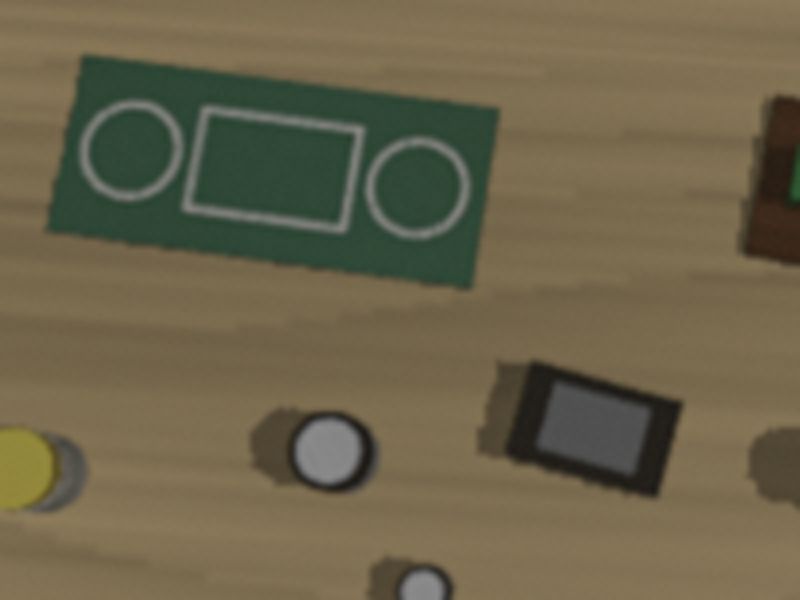

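View pics/b.png

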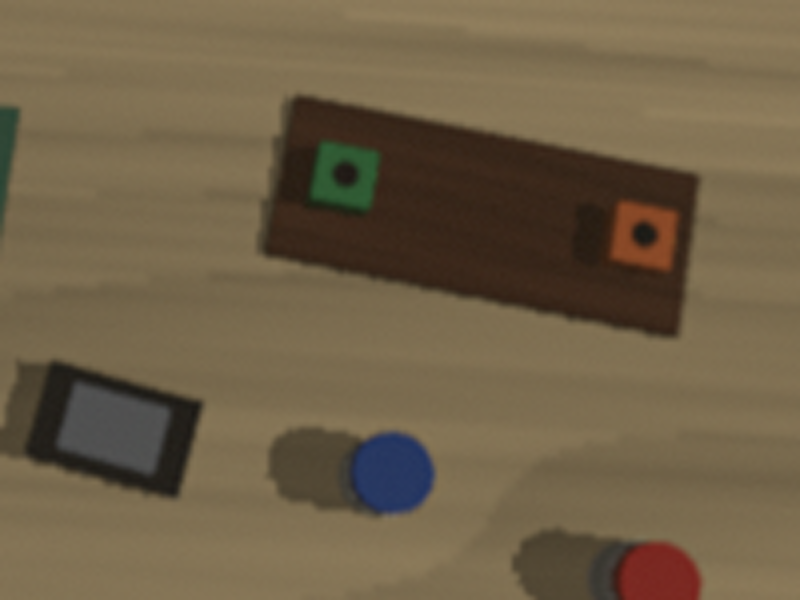

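The larger loupe, at crop a (331,451), is about as wide as the pots (40 mm), so it is the one meant. The small one, at (424,590), is about half that. Now I'll turn these pixels into positions.

```bash
cat > m.py <<'E'
from h import *
A=lambda p:(np.array(p)+.5)/4-.5+[170,140]
B=lambda p:(np.array(p)+.5)/4-.5+[290,140]
np.set_printoptions(precision=4,suppress=True)
def quad(name,pts,z):
    w=ray("top",pts,z)[:,:2]; c=w.mean(0)
    l=(w[0]+w[3]-w[1]-w[2])/2; s=(w[0]+w[1]-w[3]-w[2])/2
    print(name,c,"len",np.hypot(*l),np.hypot(*s),"yaw",np.degrees(np.arctan2(-l[0],l[1])),np.degrees(np.arctan2(s[1],s[0])))
quad("mat",A([(82,56),(498,108),(472,289),(47,232)]),.003)
quad("obl",A([(202,105),(365,126),(347,233),(182,211)]),.003)
r=ray("top",A([(131,150),(418,188)]),.003);print("rings",r,np.hypot(*(r[0]-r[1])[:2]))
quad("board",B([(293,96),(698,176),(680,337),(265,254)]),.008)
r=ray("top",B([(345,174),(645,235)]),.028);print("blocks",r,r.mean(0),np.hypot(*(r[0]-r[1])[:2]))
quad("box",A([(532,362),(681,402),(658,496),(507,456)]),.024)
print("loupe",ray("top",A([(331,451)]),.038),"small?",ray("top",A([(424,590)]),.02))
print("blue,red",ray("top",B([(392,473),(659,583)]),.05))
print("yellow",ray("top",A([(15,470)]),.05),"gog",ray("top",[(274,106),(308,117)],.035),"white",ray("top",[(337,313)],.02))
# scene camera check
print("scene", *[ (k,ray("scene",[p],z)[0,:2]) for k,p,z in [("red",(208,181),.05),("blue",(260,185),.05),("loupe",(356,168),.038),("g",(281,233),.028),("o",(215,239),.028)]])
E
python3 m.py
```

```text
mat [0.6111 0.1754] len 0.2291368874857241 0.09919781230255832 yaw -3.5987858717417116 -2.88923101206961
obl [0.612  0.1753] len 0.08936849676208564 0.0592393301099076 yaw -3.6916747289672 -3.275333753152086
rings [[0.6168 0.2533 0.003 ]
 [0.6066 0.0972 0.003 ]] 0.15644833557680132
board [ 0.6109 -0.1918] len 0.21915370187941693 0.08779525391229524 yaw -7.606519015133781 -6.82242848938408
blocks [[ 0.6226 -0.1153  0.028 ]
 [ 0.6012 -0.2703  0.028 ]] [ 0.6119 -0.1928  0.028 ] 0.15646414044988624
box [ 0.4843 -0.0058] len 0.07773703283513442 0.04838805978633411 yaw -10.866624666790866 -10.319478239422443
loupe [[0.4632 0.1222 0.038 ]] small? [[0.3995 0.0725 0.02  ]]
blue,red [[ 0.4703 -0.1408  0.05  ]
 [ 0.427  -0.2694  0.05  ]]
yellow [[0.4424 0.2719 0.05  ]] gog [[0.7761 0.1099 0.035 ]
 [0.7558 0.0352 0.035 ]] white [[ 0.3589 -0.0513  0.02  ]]
scene ('red', array([ 0.4362, -0.27  ])) ('blue', array([ 0.4825, -0.1423])) ('loupe', array([0.4689, 0.1217])) ('g', array([ 0.628 , -0.1177])) ('o', array([ 0.6083, -0.2694]))
```

```bash
cat > go.py <<'E'
# usage: go.py x y z psi -> row numbers (mm, deg) from measured pose; psi = yaw of tool y axis
import sys; from h import *
from scipy.spatial.transform import Rotation as Ro
s=bot.read_state(); R=s["tcp_rot"]; p=s["position"]
x,y,z,a=map(float,sys.argv[1:5]); a=np.radians(a)
Y=np.array([np.cos(a),np.sin(a),0]);Z=np.array([0,0,-1.]);T=np.c_[np.cross(Y,Z),Y,Z]
print("t",round(s["time_s"],2),"p",p.round(4),"psi",np.degrees(np.arctan2(R[1,1],R[0,1])).round(2),"F",s["force"].round(1),"open",round(s["opening"],3))
print("shift",(R.T@(np.array([x,y,z])-p)*1e3).round(1),"turn",Ro.from_matrix(R.T@T).as_rotvec(degrees=True).round(1))
E
python3 go.py .484 -.006 .12 -10.6
```

```text
t 0.2 p [0.2039 0.5903 0.2219] psi 70.93 F [-0.4 -0.2  0.9] open 1.001
shift [-459.5 -472.   102.5] turn [-0.1  0.  81.5]
```

```bash
python3 -m jog '[[[-459.5,-472,102],[0,0,81.5],0],[[-459.5,-472,102],[0,0,81.5],0],[[-459.5,-472,102],[0,0,81.5],0],[[-459.5,-472,102],[0,0,81.5],0],[[-459.5,-472,102],[0,0,81.5],0],[[-459.5,-472,102],[0,0,81.5],0],[[-459.5,-472,102],[0,0,81.5],0],[[-459.5,-472,102],[0,0,81.5],0],[[-459.5,-472,102],[0,0,81.5],0],[[-459.5,-472,102],[0,0,81.5],0],[[-459.5,-472,102],[0,0,81.5],0],[[-459.5,-472,102],[0,0,81.5],0]]'; python3 go.py .484 -.006 .10 -10.6
```

```text
time_s: 1.2
position: [0.4149, 0.1416, 0.1459]
tcp_rot: [[0.188, 0.982, 0.001], [0.982, -0.188, 0.0], [0.0, 0.001, -1.0]]
force: [0.2, 0.8, -0.5]
opening: 1.001
t 1.2 p [0.4149 0.1416 0.1459] psi -10.86 F [ 0.2  0.8 -0.5] open 1.001
shift [-132.    95.6   45.9] turn [ 0.  -0.  -0.3]
```

```bash
python3 -m jog '[[[-132,95.6,46],[0,0,0],0],[[-132,95.6,46],[0,0,0],0],[[-132,95.6,46],[0,0,0],0],[[-132,95.6,46],[0,0,0],0],[[-132,95.6,46],[0,0,0],0],[[-132,95.6,46],[0,0,0],0],[[-132,95.6,46],[0,0,0],0]]'; python3 - <<'E'
from h import *
crop("scene",240,100,160,120,5,"pics/c.png")
E
python3 go.py .484 -.006 .008 -10.6
```

```text
time_s: 1.78
position: [0.4832, -0.0037, 0.0998]
tcp_rot: [[0.185, 0.983, -0.002], [0.983, -0.185, 0.001], [0.0, -0.002, -1.0]]
force: [-0.3, 0.3, 0.2]
opening: 1.001
t 1.83 p [ 0.4828 -0.0029  0.1   ] psi -10.55 F [ 0.3 -0.3  0.8] open 1.003
shift [-2.9  1.9 92. ] turn [-0.1 -0.   0.1]
```

View pics/c.png

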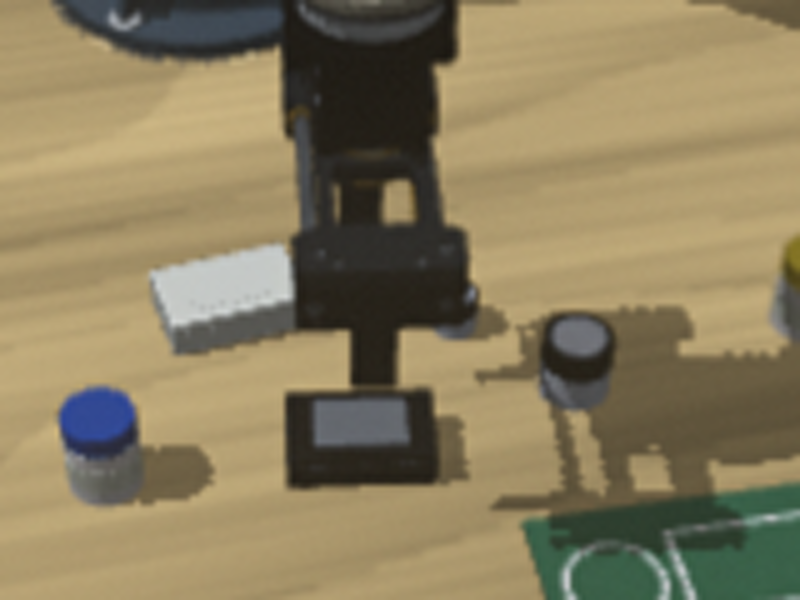

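The gripper hangs above the box with its far finger tip at (373,386). The box lid corners are at (287,393), (432,389), (437,455) and (290,455) in the crop.

```bash
python3 - <<'E'
from h import *
np.set_printoptions(precision=4,suppress=True)
C=lambda p:(np.array(p)+.5)/5-.5+[240,100]
print("lid scene",ray("scene",C([(287,393),(432,389),(437,455),(290,455)]),.024).mean(0))
s=bot.read_state();p=s["position"];R=s["tcp_rot"]
for d in(.0585,.050): print("tip pred",(proj("scene",p+R[:,1]*d)[0]+.5-[240,100])*5-.5)
print("loupe",ray("scene",C([(578,334)]),.038),"blue",ray("scene",C([(98,412)]),.05))
im=vision.capture("top"); cv2.imwrite("pics/d.png",cv2.resize(im[140:290,250:450,::-1],None,fx=4,fy=4,interpolation=2))
E
```

```text
lid scene [ 0.4864 -0.0067  0.024 ]
tip pred [376.825  392.6656]
tip pred [375.5738 380.2645]
loupe [[0.4623 0.1216 0.038 ]] blue [[ 0.4714 -0.1426  0.05  ]]
```

View pics/d.png

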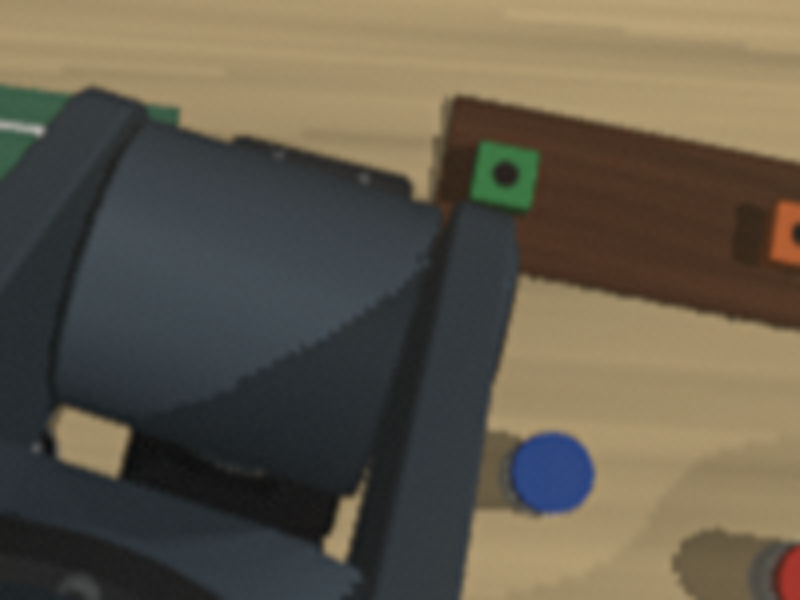

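```bash
python3 -m jog '[[[-3,2.5,60],[0,0,0],0],[[-3,2.5,60],[0,0,0],0],[[-3,2.5,80],[0,0,0],0],[[-3,2.5,90],[0,0,0],0],[[-3,2.5,95],[0,0,0],0],[[-3,2.5,95.5],[0,0,0],0],[[-3,2.5,95.5],[0,0,0],0],[[-3,2.5,95.5],[0,0,0],0]]'; python3 go.py .485 -.006 .004 -10.6
```

```text
time_s: 2.55
position: [0.4865, -0.007, 0.0055]
tcp_rot: [[0.183, 0.983, 0.002], [0.983, -0.183, -0.0], [-0.0, 0.002, -1.0]]
force: [-0.4, 0.4, 0.7]
opening: 1.0
t 2.55 p [ 0.4865 -0.007   0.0055] psi -10.53 F [-0.4  0.4  0.7] open 1.0
shift [ 0.7 -1.7  1.5] turn [0.1 0.  0.1]
```

```bash
python3 -m jog '[[[0,-1,1],[0,0,0],0],[[0,-1,1],[0,0,0],1],[[0,-1,1],[0,0,0],1],[[0,-1,1],[0,0,0],1],[[0,-1,1],[0,0,0],1],[[0,-1,1],[0,0,0],1],[[0,-1,1],[0,0,0],1],[[0,-1,1],[0,0,0],1],[[0,-1,1],[0,0,0],1],[[0,-1,1],[0,0,0],1],[[0,-1,1],[0,0,0],1],[[0,-1,1],[0,0,0],1]]';python3 -m jog '[[[0,0,-20],[0,0,0],1],[[0,0,-60],[0,0,0],1],[[0,0,-100],[0,0,0],1],[[0,0,-100],[0,0,0],1],[[0,0,-100],[0,0,0],1]]'; python3 go.py .612 .1753 .07 -3.5
```

```text
time_s: 3.55
position: [0.4848, -0.0071, 0.0035]
tcp_rot: [[0.183, 0.983, -0.0], [0.983, -0.183, 0.0], [-0.0, -0.0, -1.0]]
force: [-1.2, -1.0, 0.5]
opening: 0.576
time_s: 3.97
position: [0.4867, -0.0074, 0.1056]
tcp_rot: [[0.183, 0.983, 0.006], [0.983, -0.183, -0.001], [-0.0, 0.006, -1.0]]
force: [-0.0, 0.3, -0.8]
opening: 0.576
t 3.97 p [ 0.4867 -0.0074  0.1056] psi -10.56 F [-0.   0.3 -0.8] open 0.576
shift [202.6  89.5  36.1] turn [ 0.3  0.  -7.1]
```

```bash
python3 -m jog '[[[203,89,0],[0,0,-7],1],[[203,89,0],[0,0,-7],1],[[203,89,0],[0,0,-7],1],[[203,89,0],[0,0,-7],1],[[203,89,0],[0,0,-7],1],[[203,89,0],[0,0,-7],1],[[203,89,30],[0,0,-7],1],[[203,89,60],[0,0,-7],1],[[203,89,60],[0,0,-7],1],[[203,89,60],[0,0,-7],1],[[203,89,60],[0,0,-7],1]]'; python3 - <<'E'
from h import *
crop("scene",330,140,120,100,6,"pics/e.png")
E
python3 go.py .612 .1753 .0075 -3.6
```

```text
time_s: 4.88
position: [0.6094, 0.176, 0.0431]
tcp_rot: [[0.063, 0.998, -0.001], [0.998, -0.063, -0.0], [-0.0, -0.001, -1.0]]
force: [0.5, 0.0, -1.0]
opening: 0.572
t 4.93 p [0.6103 0.176  0.0443] psi -3.59 F [ 0.7  0.4 -0.8] open 0.575
shift [-0.6  1.7 36.8] turn [ 0.1 -0.   0. ]
```

View pics/e.png

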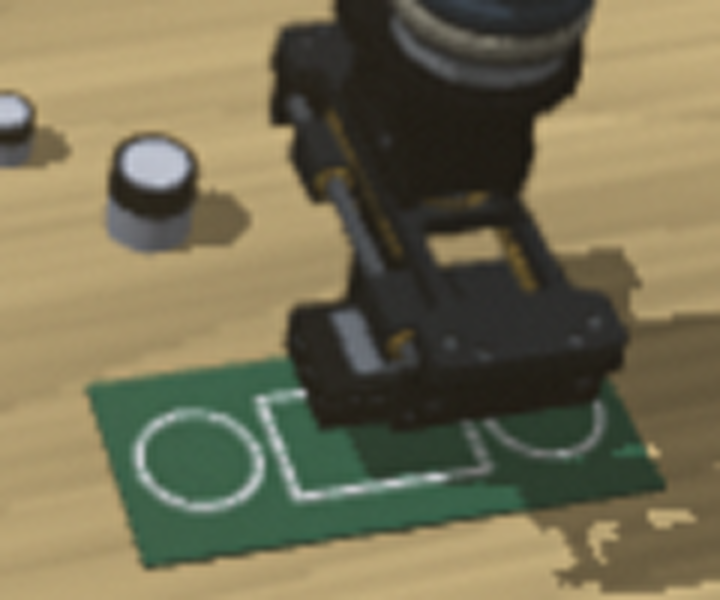

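The box is held above the mat. The visible mat corners are (88,387), (147,569) and (663,488), and the oblong corners are (257,398), (295,502) and (490,470).

```bash
python3 - <<'E'
from h import *
C=lambda p:(np.array(p)+.5)/6-.5+[330,140]
w=ray("scene",C([(88,387),(147,569),(663,488)]),.003);print("mat",(w[0]+w[2])/2,np.degrees(np.arctan2(-(w[2]-w[1])[0],(w[2]-w[1])[1])))
w=ray("scene",C([(295,502),(490,470)]),.003);m=w.mean(0);print("obl far edge mid",m,"centre",m[:2]-.029*np.array([np.cos(-.063),np.sin(-.063)]))
E
```

```text
mat [0.61380414 0.17263245 0.003     ] -3.437083132860506
obl far edge mid [0.64105027 0.17096644 0.003     ] centre [0.61210781 0.17279223]
```

```bash
python3 -m jog '[[[-2.5,2,20],[0,0,0],1],[[-2.5,2,28],[0,0,0],1],[[-2.5,2,33],[0,0,0],1],[[-2.5,2,36],[0,0,0],1],[[-2.5,2,36],[0,0,0],1],[[-2.5,2,36],[0,0,0],1]]'; python3 go.py .6125 .1733 .0065 -3.6
```

```text
time_s: 5.43
position: [0.6118, 0.1736, 0.0081]
tcp_rot: [[0.062, 0.998, 0.001], [0.998, -0.062, 0.0], [0.0, 0.001, -1.0]]
force: [-0.3, 0.5, -0.1]
opening: 0.573
t 5.43 p [0.6118 0.1736 0.0081] psi -3.57 F [-0.3  0.5 -0.1] open 0.573
shift [-0.3  0.7  1.6] turn [ 0. -0.  0.]
```

```bash
python3 -m jog '[[[0,0.5,0.8],[0,0,0],1],[[0,0.5,1.5],[0,0,0],1],[[0,0.5,1.5],[0,0,0],1],[[0,0.5,1.5],[0,0,0],0],[[0,0.5,1.5],[0,0,0],0],[[0,0.5,1.5],[0,0,0],0],[[0,0.5,1.5],[0,0,0],0],[[0,0.5,1.5],[0,0,0],0],[[0,0.5,1.5],[0,0,0],0]]';python3 -m jog '[[[0,0,-30],[0,0,0],0],[[0,0,-70],[0,0,0],0],[[0,0,-110],[0,0,0],0],[[0,0,-140],[0,0,0],0],[[0,0,-140],[0,0,0],0]]'; python3 go.py .428 -.27 .15 -3.6
```

```text
time_s: 6.18
position: [0.612, 0.1735, 0.006]
tcp_rot: [[0.062, 0.998, -0.0], [0.998, -0.062, -0.0], [-0.0, -0.0, -1.0]]
force: [0.4, -0.1, 0.5]
opening: 0.935
time_s: 6.6
position: [0.6168, 0.1742, 0.1535]
tcp_rot: [[0.062, 0.998, 0.014], [0.998, -0.062, 0.002], [0.002, 0.014, -1.0]]
force: [0.8, 0.6, 1.0]
opening: 0.995
t 6.6 p [0.6168 0.1742 0.1535] psi -3.56 F [0.8 0.6 1. ] open 0.995
shift [-4.551e+02 -1.609e+02  1.000e-01] turn [ 0.8 -0.1  0. ]
```

```bash
python3 -m jog '[[[-455,-161,0],[0,0,0],0],[[-455,-161,0],[0,0,0],0],[[-455,-161,0],[0,0,0],0],[[-455,-161,0],[0,0,0],0],[[-455,-161,0],[0,0,0],0],[[-455,-161,0],[0,0,0],0],[[-455,-161,0],[0,0,0],0],[[-455,-161,0],[0,0,0],0],[[-455,-161,0],[0,0,0],0],[[-455,-161,0],[0,0,0],0],[[-455,-161,0],[0,0,0],0],[[-455,-161,0],[0,0,0],0]]'; python3 go.py .428 -.27 .10 -3.6;  python3 - <<'E'
from h import *
a=cv2.resize(vision.capture("top")[150:250,180:310,::-1],None,fx=6,fy=6,interpolation=2)
cv2.imwrite("pics/f.png",a)
crop("scene",180,130,200,100,4,"pics/g.png")
E
```

```text
time_s: 7.6
position: [0.4216, -0.2744, 0.1459]
tcp_rot: [[0.065, 0.998, 0.0], [0.998, -0.065, -0.002], [-0.002, 0.0, -1.0]]
force: [-0.2, -1.1, -0.0]
opening: 1.0
t 7.6 p [ 0.4216 -0.2744  0.1459] psi -3.71 F [-0.2 -1.1 -0. ] open 1.0
shift [ 4.8  6.1 45.9] turn [ 0.   0.1 -0.1]
```

View pics/f.png

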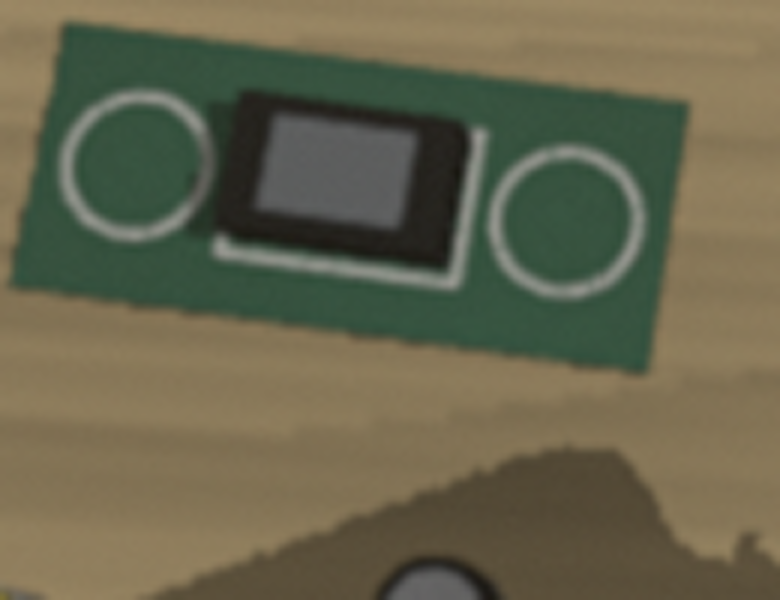

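View pics/g.png

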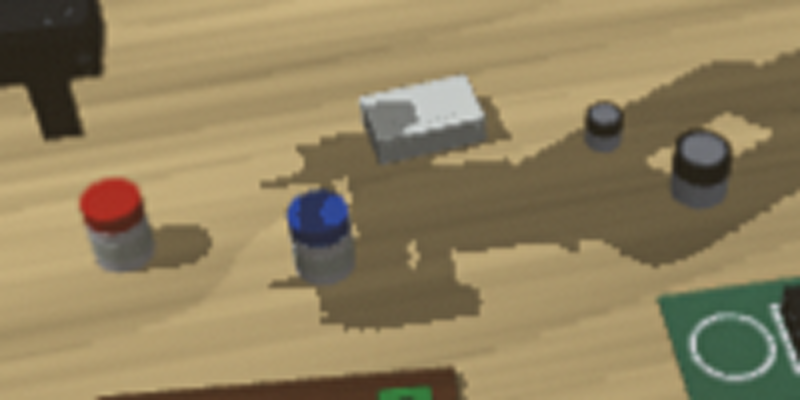

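The box lies inside the oblong, with lid corners in f at (237,92), (472,125), (447,272) and (215,232). In g the red lid centre is (111,206) and the blue is (319,218).

```bash
python3 - <<'E'
from h import *
np.set_printoptions(precision=4,suppress=True)
F=lambda p:(np.array(p)+.5)/6-.5+[180,150]
G=lambda p:(np.array(p)+.5)/4-.5+[180,130]
w=ray("top",F([(237,92),(472,125),(447,270),(215,232)]),.027)
print("box",w.mean(0),np.degrees(np.arctan2(-(w[0]-w[1])[0],(w[0]-w[1])[1])), "label",ray("top",F([(274,112),(418,130),(402,230),(254,210)]),.027).mean(0))
print("mat",ray("top",F([(64,24),(690,104),(648,373),(13,287)]),.003).mean(0),"ring",ray("top",F([(137,165)]),.003))
print("red,blue",ray("scene",G([(111,206),(319,218)]),.05),"loupe",ray("scene",G([(703,155)]),.038))
T=np.array(vision.camera_info("top")["camera_from_world"]);print(-T[:3,:3].T@T[:3,3])
E
```

```text
box [0.6108 0.1728 0.027 ] -4.3283534238933 label [0.6138 0.1751 0.027 ]
mat [0.6112 0.1749 0.003 ] ring [[0.6169 0.2532 0.003 ]]
red,blue [[ 0.4363 -0.2716  0.05  ]
 [ 0.479  -0.1434  0.05  ]] loupe [[0.4699 0.1195 0.038 ]]
[ 0.4254 -0.0151  0.7728]
```

```bash
python3 -m jog '[[[4.5,6,40],[0,0,0],0],[[4.5,6,75],[0,0,0],0],[[4.5,6,105],[0,0,0],0],[[4.5,6,122],[0,0,0],0],[[4.5,6,130],[0,0,0],0],[[4.5,6,130],[0,0,0],0],[[4.5,6,130],[0,0,0],0]]'; python3 go.py .4275 -.27 .016 -3.6
```

```text
time_s: 8.28
position: [0.4295, -0.2659, 0.0161]
tcp_rot: [[0.061, 0.998, -0.0], [0.998, -0.061, 0.0], [0.0, -0.0, -1.0]]
force: [0.4, 1.1, -0.0]
opening: 0.998
t 8.28 p [ 0.4295 -0.2659  0.0161] psi -3.53 F [ 0.4  1.1 -0. ] open 0.998
shift [-4.2 -1.8  0.1] turn [-0.  -0.   0.1]
```

```bash
python3 -m jog '[[[-4,-2,0],[0,0,0],0],[[-4,-2,0],[0,0,0],0],[[-4,-2,0],[0,0,0],0],[[-4,-2,0],[0,0,0],1],[[-4,-2,0],[0,0,0],1],[[-4,-2,0],[0,0,0],1],[[-4,-2,0],[0,0,0],1],[[-4,-2,0],[0,0,0],1],[[-4,-2,0],[0,0,0],1],[[-4,-2,0],[0,0,0],1],[[-4,-2,0],[0,0,0],1],[[-4,-2,0],[0,0,0],1]]';python3 -m jog '[[[0,0,0],[0,0,0],1],[[0,0,0],[0,0,0],1],[[0,0,-30],[0,0,0],1],[[0,0,-70],[0,0,0],1],[[0,0,-110],[0,0,0],1],[[0,0,-110],[0,0,0],1],[[0,0,-110],[0,0,0],1],[[0,0,-110],[0,0,0],1]]'; python3 go.py .6125 .174 .126 -3.6
```

```text
time_s: 9.28
position: [0.427, -0.2702, 0.016]
tcp_rot: [[0.062, 0.998, -0.0], [0.998, -0.062, 0.0], [0.0, -0.0, -1.0]]
force: [-0.3, -0.4, 0.4]
opening: 0.451
time_s: 9.95
position: [0.4266, -0.2699, 0.1259]
tcp_rot: [[0.062, 0.998, -0.0], [0.998, -0.062, 0.0], [0.0, -0.0, -1.0]]
force: [0.4, -0.3, -0.9]
opening: 0.452
t 9.95 p [ 0.4266 -0.2699  0.1259] psi -3.56 F [ 0.4 -0.3 -0.9] open 0.452
shift [ 4.546e+02  1.580e+02 -1.000e-01] turn [-0. -0.  0.]
```

```bash
python3 -m jog '[[[30,10,0],[0,0,0],1],[[65,23,0],[0,0,0],1],[[100,35,0],[0,0,0],1],[[140,49,0],[0,0,0],1],[[180,63,0],[0,0,0],1],[[220,76,0],[0,0,0],1],[[260,90,0],[0,0,0],1],[[300,104,0],[0,0,0],1],[[335,116,0],[0,0,0],1],[[365,127,0],[0,0,0],1],[[390,136,0],[0,0,0],1],[[410,143,0],[0,0,0],1]]'; python3 -m jog '[[[25,8,0],[0,0,0],1],[[38,13,0],[0,0,0],1],[[44,15,0],[0,0,0],1],[[44,15,20],[0,0,0],1],[[44,15,40],[0,0,0],1],[[44,15,50],[0,0,0],1],[[44,15,60],[0,0,0],1],[[44,15,60],[0,0,0],1],[[44,15,60],[0,0,0],1],[[44,15,60],[0,0,0],1]]'; python3 go.py .612 .1742 .0435 -3.6
```

```text
time_s: 10.95
position: [0.5942, 0.1325, 0.1232]
tcp_rot: [[0.06, 0.998, -0.005], [0.998, -0.06, 0.0], [-0.0, -0.005, -1.0]]
force: [-0.2, -0.2, -0.2]
opening: 0.451
time_s: 11.78
position: [0.6136, 0.1726, 0.0667]
tcp_rot: [[0.063, 0.998, 0.001], [0.998, -0.063, 0.0], [0.0, 0.001, -1.0]]
force: [0.5, -0.5, -0.8]
opening: 0.447
t 11.78 p [0.6136 0.1726 0.0667] psi -3.6 F [ 0.5 -0.5 -0.8] open 0.447
shift [ 1.5 -1.7 23.2] turn [ 0.1 -0.  -0. ]
```

```bash
python3 -m jog '[[[1.5,-1.5,8],[0,0,0],1],[[1.5,-1.5,15],[0,0,0],1],[[1.5,-1.5,19],[0,0,0],1],[[1.5,-1.5,21],[0,0,0],1],[[1.5,-1.5,22],[0,0,0],1],[[1.5,-1.5,22.5],[0,0,0],1],[[1.5,-1.5,22.5],[0,0,0],1],[[1.5,-1.5,22.5],[0,0,0],1]]'; python3 go.py .612 .1742 .0435 -3.6
```

```text
time_s: 12.45
position: [0.6118, 0.1746, 0.0437]
tcp_rot: [[0.062, 0.998, 0.0], [0.998, -0.062, 0.0], [0.0, 0.0, -1.0]]
force: [-0.5, -0.6, -0.6]
opening: 0.45
t 12.45 p [0.6118 0.1746 0.0437] psi -3.57 F [-0.5 -0.6 -0.6] open 0.45
shift [-0.4  0.3  0.2] turn [ 0. -0.  0.]
```

```bash
python3 -m jog '[[[0,0,0.5],[0,0,0],1],[[0,0,1],[0,0,0],1],[[0,0,1],[0,0,0],1],[[0,0,1],[0,0,0],0.4],[[0,0,1],[0,0,0],0.2],[[0,0,1],[0,0,0],0],[[0,0,1],[0,0,0],0],[[0,0,1],[0,0,0],0],[[0,0,1],[0,0,0],0],[[0,0,1],[0,0,0],0],[[0,0,1],[0,0,0],0]]';python3 -m jog '[[[0,0,-20],[0,0,0],0],[[0,0,-50],[0,0,0],0],[[0,0,-85],[0,0,0],0],[[0,0,-120],[0,0,0],0],[[0,0,-120],[0,0,0],0],[[0,0,-120],[0,0,0],0]]'; python3 go.py .4705 -.1415 .12 -3.6
```

```text
time_s: 13.37
position: [0.6115, 0.1746, 0.0425]
tcp_rot: [[0.062, 0.998, -0.0], [0.998, -0.062, -0.0], [-0.0, -0.0, -1.0]]
force: [-0.3, -0.1, 0.3]
opening: 0.957
time_s: 13.87
position: [0.6133, 0.1748, 0.1654]
tcp_rot: [[0.062, 0.998, 0.006], [0.998, -0.062, 0.001], [0.001, 0.006, -1.0]]
force: [0.5, 0.4, -0.5]
opening: 0.996
t 13.87 p [0.6133 0.1748 0.1654] psi -3.56 F [ 0.5  0.4 -0.5] open 0.996
shift [-324.6 -123.2   44.3] turn [ 0.3 -0.1  0. ]
```

```bash
python3 -m jog '[[[-40,-15,0],[0,0,0],0],[[-80,-30,0],[0,0,0],0],[[-120,-46,0],[0,0,0],0],[[-160,-61,0],[0,0,0],0],[[-200,-76,0],[0,0,0],0],[[-240,-91,0],[0,0,0],0],[[-275,-105,20],[0,0,0],0],[[-305,-116,40],[0,0,0],0],[[-320,-121,44],[0,0,0],0],[[-324,-123,44],[0,0,0],0],[[-324,-123,44],[0,0,0],0],[[-324,-123,44],[0,0,0],0]]'; python3 go.py .4705 -.1415 .016 -3.6; python3 - <<'E'
from h import *
a=cv2.resize(vision.capture("top")[140:290,170:370,::-1],None,fx=4,fy=4,interpolation=2)
cv2.imwrite("pics/i.png",a)
E
```

```text
time_s: 14.87
position: [0.4684, -0.1406, 0.1181]
tcp_rot: [[0.063, 0.998, -0.001], [0.998, -0.063, 0.001], [0.001, -0.001, -1.0]]
force: [0.6, -1.1, 0.6]
opening: 0.999
t 14.87 p [ 0.4684 -0.1406  0.1181] psi -3.6 F [ 0.6 -1.1  0.6] open 0.999
shift [ -0.9   2.3 102.1] turn [-0.1 -0.1 -0. ]
```

View pics/i.png

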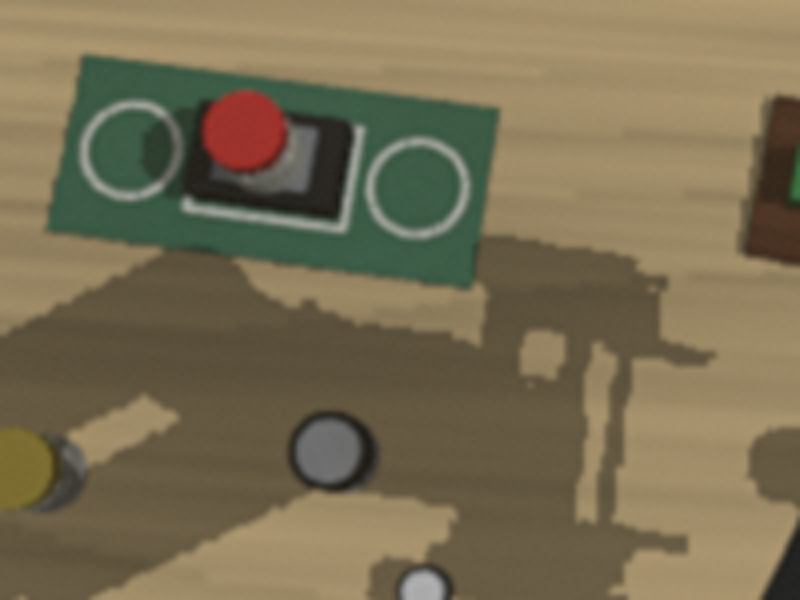

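The red pot stands on the box, with its lid centre at (245,131). Next I grasp the blue pot.

```bash
python3 - <<'E'
from h import *
A=lambda p:(np.array(p)+.5)/4-.5+[170,140]
print(ray("top",A([(245,131)]),.077))
E
python3 -m jog '[[[-1,2,40],[0,0,0],0],[[-1,2,70],[0,0,0],0],[[-1,2,90],[0,0,0],0],[[-1,2,100],[0,0,0],0],[[-1,2,102],[0,0,0],0],[[-1,2,102],[0,0,0],0],[[-1,2,102],[0,0,0],0],[[-1,2,102],[0,0,0],0]]'; python3 go.py .4705 -.1415 .016 -3.6
```

```text
[[0.61171992 0.17317063 0.077     ]]
time_s: 15.58
position: [0.4716, -0.1425, 0.0178]
tcp_rot: [[0.062, 0.998, 0.002], [0.998, -0.062, -0.001], [-0.001, 0.003, -1.0]]
force: [-0.2, 0.1, -0.1]
opening: 0.999
t 15.58 p [ 0.4716 -0.1425  0.0178] psi -3.53 F [-0.2  0.1 -0.1] open 0.999
shift [ 0.9 -1.2  1.8] turn [0.1 0.1 0.1]
```

```bash
python3 -m jog '[[[0,-1,0],[0,0,0],0],[[0,-1,0],[0,0,0],1],[[0,-1,0],[0,0,0],1],[[0,-1,0],[0,0,0],1],[[0,-1,0],[0,0,0],1],[[0,-1,0],[0,0,0],1],[[0,-1,0],[0,0,0],1],[[0,-1,0],[0,0,0],1],[[0,-1,0],[0,0,0],1],[[0,-1,0],[0,0,0],1],[[0,-1,0],[0,0,0],1],[[0,-1,0],[0,0,0],1]]'; python3 go.py .4705 -.1415 .016 -3.6; python3 -m jog '[[[0,0,-30],[0,0,0],1],[[0,0,-70],[0,0,0],1],[[0,0,-110],[0,0,0],1],[[0,0,-145],[0,0,0],1],[[0,0,-145],[0,0,0],1],[[0,0,-145],[0,0,0],1],[[0,0,-145],[0,0,0],1]]'; python3 go.py .6172 .252 .161 -3.6
```

```text
time_s: 16.58
position: [0.4696, -0.1422, 0.0165]
tcp_rot: [[0.062, 0.998, -0.0], [0.998, -0.062, 0.0], [0.0, -0.0, -1.0]]
force: [0.0, 0.7, -0.3]
opening: 0.455
t 16.58 p [ 0.4696 -0.1422  0.0165] psi -3.56 F [ 0.   0.7 -0.3] open 0.455
shift [0.8 0.9 0.5] turn [-0. -0.  0.]
time_s: 17.17
position: [0.4688, -0.1418, 0.1611]
tcp_rot: [[0.062, 0.998, -0.001], [0.998, -0.062, 0.001], [0.0, -0.001, -1.0]]
force: [-0.4, -0.1, 0.8]
opening: 0.454
t 17.17 p [ 0.4688 -0.1418  0.1611] psi -3.57 F [-0.4 -0.1  0.8] open 0.454
shift [4.023e+02 1.236e+02 2.000e-01] turn [-0.1 -0.   0. ]
```

```bash
python3 -m jog '[[[25,8,0],[0,0,0],1],[[60,18,0],[0,0,0],1],[[98,30,0],[0,0,0],1],[[137,42,0],[0,0,0],1],[[176,54,0],[0,0,0],1],[[215,66,0],[0,0,0],1],[[254,78,0],[0,0,0],1],[[290,89,0],[0,0,0],1],[[325,100,0],[0,0,0],1],[[355,109,0],[0,0,0],1],[[380,117,0],[0,0,0],1],[[395,121,0],[0,0,0],1]]'; python3 -m jog '[[[8,2,0],[0,0,0],1],[[8,2,0],[0,0,0],1],[[8,2,0],[0,0,0],1],[[8,2,30],[0,0,0],1],[[8,2,65],[0,0,0],1],[[8,2,90],[0,0,0],1],[[8,2,110],[0,0,0],1],[[8,2,120],[0,0,0],1],[[8,2,120],[0,0,0],1],[[8,2,120],[0,0,0],1],[[8,2,120],[0,0,0],1]]'; python3 go.py .617 .2525 .0195 -3.6
```

```text
time_s: 18.17
position: [0.6142, 0.2473, 0.158]
tcp_rot: [[0.06, 0.998, -0.004], [0.998, -0.06, -0.0], [-0.0, -0.004, -1.0]]
force: [0.4, -0.8, -1.1]
opening: 0.446
time_s: 19.08
position: [0.6186, 0.252, 0.043]
tcp_rot: [[0.063, 0.998, 0.003], [0.998, -0.063, 0.0], [0.001, 0.003, -1.0]]
force: [0.7, 0.3, -0.8]
opening: 0.452
t 19.08 p [0.6186 0.252  0.043 ] psi -3.61 F [ 0.7  0.3 -0.8] open 0.452
shift [ 0.3 -1.7 23.5] turn [ 0.1 -0.  -0. ]
```

```bash
python3 -m jog '[[[0,-1.5,8],[0,0,0],1],[[0,-1.5,15],[0,0,0],1],[[0,-1.5,19],[0,0,0],1],[[0,-1.5,21],[0,0,0],1],[[0,-1.5,22],[0,0,0],1],[[0,-1.5,22.5],[0,0,0],1],[[0,-1.5,22.5],[0,0,0],1],[[0,-1.5,22.5],[0,0,0],1],[[0,-1.5,22.5],[0,0,0],1]]'; python3 go.py .617 .2525 .0195 -3.6
```

```text
time_s: 19.83
position: [0.6153, 0.2524, 0.0195]
tcp_rot: [[0.062, 0.998, -0.001], [0.998, -0.062, -0.0], [-0.0, -0.001, -1.0]]
force: [-3.3, -1.6, 6.8]
opening: 0.454
t 19.83 p [0.6153 0.2524 0.0195] psi -3.56 F [-3.3 -1.6  6.8] open 0.454
shift [ 0.2  1.7 -0. ] turn [-0.1  0.   0. ]
```

```bash
python3 -m jog '[[[0,1,-0.6],[0,0,0],1],[[0,1,-0.6],[0,0,0],1],[[0,1,-0.6],[0,0,0],1],[[0,1,-0.2],[0,0,0],1],[[0,1,-0.2],[0,0,0],0.4],[[0,1,-0.2],[0,0,0],0.2],[[0,1,-0.2],[0,0,0],0],[[0,1,-0.2],[0,0,0],0],[[0,1,-0.2],[0,0,0],0],[[0,1,-0.2],[0,0,0],0],[[0,1,-0.2],[0,0,0],0],[[0,1,-0.2],[0,0,0],0]]';python3 -m jog '[[[0,0,-20],[0,0,0],0],[[0,0,-50],[0,0,0],0],[[0,0,-85],[0,0,0],0],[[0,0,-120],[0,0,0],0],[[0,0,-120],[0,0,0],0],[[0,0,-120],[0,0,0],0]]'; python3 go.py .463 .122 .12 -7.3
```

```text
time_s: 20.83
position: [0.6169, 0.2524, 0.0192]
tcp_rot: [[0.062, 0.998, -0.0], [0.998, -0.062, -0.0], [-0.0, -0.0, -1.0]]
force: [0.4, -0.1, 0.2]
opening: 0.954
time_s: 21.33
position: [0.6188, 0.2529, 0.1424]
tcp_rot: [[0.062, 0.998, 0.006], [0.998, -0.062, 0.001], [0.002, 0.006, -1.0]]
force: [-1.2, -0.0, -0.0]
opening: 1.003
t 21.33 p [0.6188 0.2529 0.1424] psi -3.56 F [-1.2 -0.  -0. ] open 1.003
shift [-140.4 -147.5   21.2] turn [ 0.4 -0.1  3.7]
```

```bash
python3 -m jog '[[[-25,-26,0],[0,0,3.7],0],[[-52,-55,0],[0,0,3.7],0],[[-80,-84,0],[0,0,3.7],0],[[-105,-110,10],[0,0,3.7],0],[[-125,-131,20],[0,0,3.7],0],[[-138,-144,21],[0,0,3.7],0],[[-140.5,-147,21],[0,0,3.7],0],[[-140.5,-147,21],[0,0,3.7],0],[[-140.5,-147,21],[0,0,3.7],0],[[-140.5,-147,21],[0,0,3.7],0]]'; python3 go.py .463 .122 .006 -7.3
```

```text
time_s: 22.17
position: [0.4631, 0.1218, 0.1182]
tcp_rot: [[0.126, 0.992, 0.002], [0.992, -0.126, 0.0], [0.0, 0.002, -1.0]]
force: [1.3, -1.2, -0.6]
opening: 1.0
t 22.17 p [0.4631 0.1218 0.1182] psi -7.25 F [ 1.3 -1.2 -0.6] open 1.0
shift [ 1.000e-01 -4.000e-01  1.122e+02] turn [ 0.1 -0.   0.1]
```

```bash
python3 -m jog '[[[0,0,40],[0,0,0],0],[[0,0,75],[0,0,0],0],[[0,0,95],[0,0,0],0],[[0,0,107],[0,0,0],0],[[0,0,112],[0,0,0],0],[[0,0,112],[0,0,0],0],[[0,0,112],[0,0,0],0],[[0,0,112],[0,0,0],0]]'; python3 go.py .463 .122 .006 -7.3
```

```text
time_s: 22.83
position: [0.4625, 0.1216, 0.007]
tcp_rot: [[0.126, 0.992, 0.002], [0.992, -0.126, 0.0], [0.0, 0.002, -1.0]]
force: [0.3, 0.5, -0.2]
opening: 1.004
t 22.83 p [0.4625 0.1216 0.007 ] psi -7.24 F [ 0.3  0.5 -0.2] open 1.004
shift [0.4 0.4 1. ] turn [ 0.1 -0.   0.1]
```

```bash
python3 -m jog '[[[0,0,0],[0,0,0],0],[[0,0,0],[0,0,0],1],[[0,0,0],[0,0,0],1],[[0,0,0],[0,0,0],1],[[0,0,0],[0,0,0],1],[[0,0,0],[0,0,0],1],[[0,0,0],[0,0,0],1],[[0,0,0],[0,0,0],1],[[0,0,0],[0,0,0],1],[[0,0,0],[0,0,0],1],[[0,0,0],[0,0,0],1],[[0,0,0],[0,0,0],1]]'; python3 go.py .463 .122 .006 -7.3; python3 -m jog '[[[0,0,-30],[0,0,0],1],[[0,0,-70],[0,0,0],1],[[0,0,-100],[0,0,0],1],[[0,0,-120],[0,0,0],1],[[0,0,-120],[0,0,0],1],[[0,0,-120],[0,0,0],1],[[0,0,-120],[0,0,0],1]]'; python3 go.py .612 -.193 .125 -7.6
```

```text
time_s: 23.83
position: [0.4615, 0.1213, 0.0062]
tcp_rot: [[0.126, 0.992, -0.0], [0.992, -0.126, -0.0], [-0.0, -0.0, -1.0]]
force: [-0.1, 0.6, -0.6]
opening: 0.451
t 23.83 p [0.4615 0.1213 0.0062] psi -7.27 F [-0.1  0.6 -0.6] open 0.451
shift [0.9 1.4 0.2] turn [-0.  0.  0.]
time_s: 24.42
position: [0.4606, 0.1213, 0.1256]
tcp_rot: [[0.127, 0.992, -0.002], [0.992, -0.127, -0.0], [-0.0, -0.002, -1.0]]
force: [-0.3, -0.3, -1.5]
opening: 0.45
t 24.42 p [0.4606 0.1213 0.1256] psi -7.27 F [-0.3 -0.3 -1.5] open 0.45
shift [-292.6  190.     0.3] turn [-0.1  0.   0.3]
```

```bash
python3 -m jog '[[[-20,13,0],[0,0,0],1],[[-50,32,0],[0,0,0],1],[[-82,53,0],[0,0,0],1],[[-115,75,0],[0,0,0],1],[[-148,96,0],[0,0,0],1],[[-180,117,0],[0,0,0],1],[[-210,136,0],[0,0,0],1],[[-238,155,0],[0,0,0],1],[[-262,170,0],[0,0,0],1],[[-280,182,0],[0,0,0],1],[[-290,188,0],[0,0,0],1],[[-293,190,0],[0,0,0],1]]'; python3 -m jog '[[[0,0,0],[0,0,0],1],[[0,0,0],[0,0,0],1],[[0,0,30],[0,0,0],1],[[0,0,55],[0,0,0],1],[[0,0,75],[0,0,0],1],[[0,0,85],[0,0,0],1],[[0,0,88],[0,0,0],1],[[0,0,88],[0,0,0],1],[[0,0,88],[0,0,0],1]]'; python3 go.py .612 -.1932 .0145 -7.6; python3 - <<'E'
from h import *
crop("scene",190,200,120,70,6,"pics/j.png")
E
```

```text
time_s: 25.42
position: [0.6126, -0.195, 0.124]
tcp_rot: [[0.129, 0.992, -0.002], [0.992, -0.129, 0.001], [0.001, -0.002, -1.0]]
force: [0.9, -1.1, -0.7]
opening: 0.454
time_s: 26.17
position: [0.6135, -0.1931, 0.0392]
tcp_rot: [[0.126, 0.992, 0.001], [0.992, -0.126, -0.001], [-0.0, 0.001, -1.0]]
force: [0.3, 0.8, -0.5]
opening: 0.451
t 26.17 p [ 0.6135 -0.1931  0.0392] psi -7.23 F [ 0.3  0.8 -0.5] open 0.451
shift [-0.3 -1.5 24.7] turn [0.1 0.  0.4]
```

View pics/j.png

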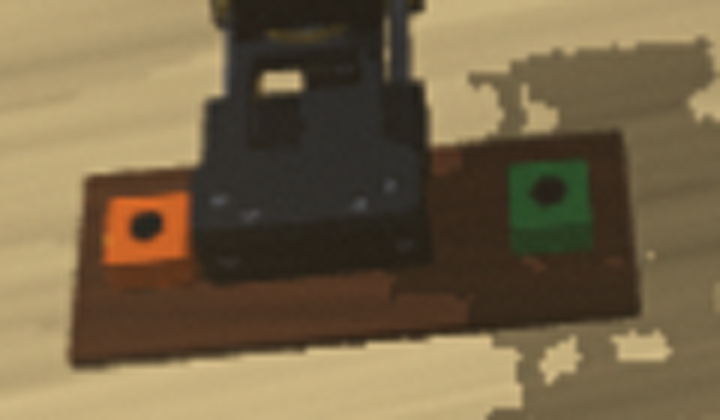

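The gripper holds the loupe over the board. The block dots are at (147,226) and (548,190), and the board corners are (87,176), (620,130), (638,315) and (72,367).

```bash
python3 - <<'E'
from h import *
C=lambda p:(np.array(p)+.5)/6-.5+[190,200]
print(ray("scene",C([(147,226),(548,190)]),.028).mean(0), ray("scene",C([(87,176),(620,130),(638,312),(72,362)]),.008).mean(0))
E
```

```text
[ 0.61283001 -0.19401269  0.028     ] [ 0.61486986 -0.19375326  0.008     ]
```

```bash
python3 -m jog '[[[-1,-1,9],[0,0,0],1],[[-1,-1,16],[0,0,0],1],[[-1,-1,20],[0,0,0],1],[[-1,-1,22],[0,0,0],1],[[-1,-1,23],[0,0,0],1],[[-1,-1,23.5],[0,0,0],1],[[-1,-1,23.5],[0,0,0],1],[[-1,-1,23.5],[0,0,0],1],[[-1,-1,23.5],[0,0,0],1]]'; python3 go.py .6123 -.194 .0143 -7.6
```

```text
time_s: 26.97
position: [0.6119, -0.1943, 0.015]
tcp_rot: [[0.126, 0.992, 0.0], [0.992, -0.126, -0.0], [-0.0, 0.0, -1.0]]
force: [-0.2, -0.2, -1.1]
opening: 0.454
t 26.97 p [ 0.6119 -0.1943  0.015 ] psi -7.27 F [-0.2 -0.2 -1.1] open 0.454
shift [0.4 0.4 0.7] turn [0.  0.  0.3]
```

Now I lower the last bit, release, retreat up and back toward the robot, clear of the view, and take a final look.

```bash
python3 -m jog '[[[0.3,0.3,0.5],[0,0,0],1],[[0.3,0.3,0.8],[0,0,0],1],[[0.3,0.3,0.8],[0,0,0],1],[[0.3,0.3,0.8],[0,0,0],0.4],[[0.3,0.3,0.8],[0,0,0],0.2],[[0.3,0.3,0.8],[0,0,0],0],[[0.3,0.3,0.8],[0,0,0],0],[[0.3,0.3,0.8],[0,0,0],0],[[0.3,0.3,0.8],[0,0,0],0],[[0.3,0.3,0.8],[0,0,0],0],[[0.3,0.3,0.8],[0,0,0],0]]';python3 -m jog '[[[0,0,-20],[0,0,0],0],[[0,0,-50],[0,0,0],0],[[0,0,-85],[0,0,0],0],[[0,0,-125],[0,0,0],0],[[-30,-20,-160],[0,0,0],0],[[-60,-50,-180],[0,0,0],0],[[-90,-80,-180],[0,0,0],0],[[-120,-110,-180],[0,0,0],0],[[-150,-130,-180],[0,0,0],0],[[-180,-150,-180],[0,0,0],0],[[-180,-150,-180],[0,0,0],0],[[-180,-150,-180],[0,0,0],0]]'; python3 - <<'E'
from h import *
crop("top",160,150,320,120,2.5,"pics/k.png")
crop("scene",190,130,265,170,3,"pics/l.png")
E
```

```text
time_s: 27.88
position: [0.6121, -0.194, 0.0139]
tcp_rot: [[0.126, 0.992, -0.0], [0.992, -0.126, 0.0], [-0.0, -0.0, -1.0]]
force: [0.7, -0.1, -0.3]
opening: 0.959
time_s: 28.88
position: [0.439, -0.3556, 0.1942]
tcp_rot: [[0.131, 0.991, 0.0], [0.991, -0.131, -0.0], [-0.0, 0.0, -1.0]]
force: [0.1, 0.4, -0.6]
opening: 1.002
```

View pics/k.png

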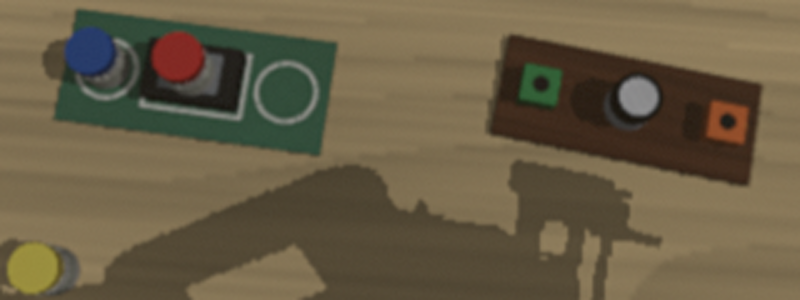

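View pics/l.png

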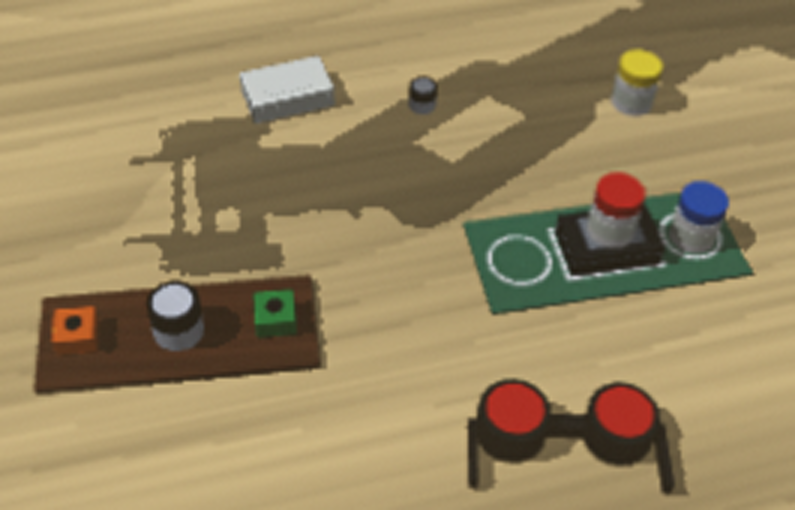

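Everything stands upright in its place. In k, the lid centres are blue (90,51), red (178,57) and loupe (637,98), and the block dots are (541,84) and (727,122). A last numerical check follows.

```bash
python3 - <<'E'
from h import *
np.set_printoptions(precision=4,suppress=True)
C=lambda p:(np.array(p)+.5)/2.5-.5+[160,150]
for n,p,z in[("blue",(90,51),.053),("red",(178,57),.077),("loupe",(637,98),.046),("dots",(541,84),.028),("dots",(727,122),.028)]: print(n,ray("top",C([p]),z))
D=lambda p:(np.array(p)+.5)/3-.5+[190,130]
for n,p,z in[("loupe",(174,301),.046),("o",(73,323),.028),("g",(274,306),.028),("blue",(704,198),.053),("red",(620,189),.077)]: print("s",n,ray("scene",D([p]),z))
E
```

```text
blue [[0.618  0.2514 0.053 ]]
red [[0.6115 0.1731 0.077 ]]
loupe [[ 0.6113 -0.1908  0.046 ]]
dots [[ 0.6223 -0.1157  0.028 ]]
dots [[ 0.6009 -0.2695  0.028 ]]
s loupe [[ 0.6145 -0.1921  0.046 ]]
s o [[ 0.6029 -0.2713  0.028 ]]
s g [[ 0.6242 -0.117   0.028 ]]
s blue [[0.6198 0.2498 0.053 ]]
s red [[0.613  0.1716 0.077 ]]
```

```bash
python3 -c "
from rig import bot
print(bot.hand_in())"
```

```text
the job is handed in; nothing more can be done
None
```

The table is set out and handed in at about 29 s of the 112 s allowed. I placed things in the order asked:
1. The black slide box went into the mat's oblong.
2. The red pot went onto the box's lid.
3. The blue pot went into the left ring.
4. The large magnifier, not the small look-alike, went between the two blocks on the board.

In the last pictures everything moved stood upright and the gripper was well clear. The yellow pot, goggles and look-alikes were not touched; the goggles were seen only by eye, not measured.

| Item | Last check against its target |
|---|---|
| Slide box | within about 3 mm of the oblong's centre, turned within about 1° of the mat; measured before the red pot went on |
| Red pot | within about 2 mm of the middle of the lid |
| Blue pot | within about 3 mm of the ring's centre |
| Magnifier | in line with the blocks to about 1 mm, but about 2 mm off the midpoint towards the green block |

- **Magnifier:** the 2 mm offset shows in both cameras, but the arm's own reading put it within 1 mm. I left it, as it is about the size of the 2 mm calibration error.
- **Cameras:** the two differ by about 2 mm on absolute positions, also within that error.

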